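# Pack and wedge the sagging mould lip

### The job

The free lip of the green mould hangs above its timber bearer. Lay plywood packers flat on the bearer, home against the mould's wall, adding one at a time until the wooden wedge can close what is left of the gap, then push the wedge in on top of them, thin end first and square to the lip, until you feel it nip tight, without jacking the lip up. Finish holding the stack like that, the wedge still in your grip and tight, ready to be screwed down, and leave the other things on the bench where they are.

Things in the scene. Friction and masses are not known exactly. Their poses are not given: they have to be found in the camera images.
- lip (a point): On the green mould, a shell with a flange all round (340 x 280 mm, 8 mm thick): middle of the outer lower edge of its free lip (the clamps hold the opposite side), 95 mm above the bench. Axes: x along the edge, y level and outwards (push things in along -y), z up. The lip is flat below, 62 mm wide from this edge in to the mould's upright wall, which goes 52 mm down and stops the packers.
- bearer_top (a point): Middle of the top of the free lip's bearer, a fixed timber under the lip, 260 mm along x, 77 mm along y (axes as lip), from 25 mm outside the lip's edge to 52 mm inside it, centred along the lip. Its height varies: the gap from here up to lip is 18 to 34 mm. An 18 mm high baseboard reaches 20 mm farther out.
- mould (a joint): How far the mould is lifted about its clamped far flange, rad: 0 as it rests on a pad under its belly, growing as the free lip is raised (0.01 raises the lip's edge by 2.7 mm). Raising the edge takes 5 to 8 N straight up; it sinks back when let go.
- packer0_center (a point): Centre of a flat plywood packer, 124 mm long (x axis) x 45 mm wide (y) x 9 mm thick (z), 30 g, lying flat on the bench. All three are alike, either end may go first. One or two are needed, depending on the gap. With its end against the mould's wall its centre is right under the lip's edge.
- packer1_center (a point): Centre of another such packer.
- packer2_center (a point): Centre of another such packer.
- wedge_grip (a point): Grip point of the wooden wedge, 20 mm from its thick end, on its middle line, 14.5 mm above its flat underside, on which it lies. Wedge: 120 mm long (x axis points to the thin end), 40 mm wide (y, the way to grip it), about 65 g, top sloping straight from 34 mm thick to 4 mm at the thin end. Slid flat under the lip it closes what is left of the gap if that is 6 to 18 mm.
- wedge_tip (a point): Middle of the wedge's thin end, 2 mm above its underside, 100 mm along x from wedge_grip.
- solvent_tin: Bystander: upright steel tin with a white cap, 72 mm across, 125 mm tall; origin at the centre of its underside.
- tin_lid: Bystander: flat steel lid, 76 mm across, 8 mm high; origin under its centre.
- tape_roll: Bystander: roll of paper tape lying flat, 90 mm across, 25 mm high; origin under its centre.
- mixing_cup: Bystander: white plastic cup, 64 mm across, 75 mm tall; origin under its centre.
- brush: Bystander: paint brush lying flat, 200 mm long (x axis).
- shears: Bystander: open shears lying flat, about 230 mm long (x axis); origin under the pivot.

How it is judged:
By the outcome, as a careful person would: the job done as asked, in the order asked, and still so for the second after the job is handed in, while the arm keeps its last pose, push and grip.
It also fails if it takes over 69 s, if anything falls off the work surface, if the arm or the gripper's body presses on something with over 40 N, if the wrist force passes 120 N, or if a joint passes its speed limit or range.

### The arm

A 6-joint arm with a two-finger parallel gripper is mounted at the origin on the work surface. World frame = base frame: x ahead of the robot, y to its left, z up, the work surface at z = 0. Lengths are in m, angles in rad, forces in N, time in s.
With the tool pointing down it reaches from about 0.275 to 0.725 m from the base axis. Payload 5.6 kg.
Tool frame: the origin (TCP) lies between the finger pads; the fingertips stand ahead of it and the grasp point (between the pads) lies 6 mm ahead of it (tip_extent is the z of the fingertips in the tool frame, in m); z points along the fingers, y is the line along which they close (so a half turn about z gives the same grasp; the last joint's range is limited). The gripper opens to 85 mm and grips with 20 to 120 N. Pads are 22 mm wide; open, the fingers measure 114 mm over their backs; the gripper's body (76 mm by 85 mm) begins 54 mm behind the grasp point. The pads swing forward as they close: fully open they stand 13 mm farther back than shut.
Start: joints at [1.552, 0.255, 0.108, 0, -1.424, -0.285], TCP at [0.165, 0.525, 0.256] pointing down, gripper open.
Joint ranges: [-2.95, 2.95], [-1.21, 1.97], [-1.09, 1.5], [-2.87, 1.71], [-2.94, -0.07], [-3.05, 3.05]. Speed limits (rad/s): [2.57, 2.57, 3.14, 3.14, 3.14, 3.14].

### API

Orientations are given as a unit quaternion [w, x, y, z].
In Python, from plant import get_state, capture, sign_off, tip_extent gives the robot as it stands.
- The arm moves only by the tool move_arm, never from a script. Its argument "deltas" is text: rows parted by semicolons, each of 7 numbers parted by spaces: the shift along the world's x, y, z in m, then the turn, a rotation vector about the world's x, y, z in rad, then the closure in counts, from 0 (fully open) to 255 (shut). A call has 1 to 20 rows; each row shifts and turns the commanded pose from where the row before left it; what a row does not reach is not made up. A row lasts 1/12 s, in which the tool goes at most 41.7 mm and 7.16 degrees, less where a joint would pass 70% of its speed; a pose out of reach is approached as far as the arm can. A call is refused whole if a number of a shift passes 0.0417 or a number of a turn 0.125, either way. A call with a gripper value outside its range is refused whole. The fingers move at their own pace and stop on an object; "grip_force" is the grip in N (left out, the last holds). Time passes only in rows, so rows that do not move let the fingers close. It gives the time, the measured TCP pose, the force and the opening at its end, in the units of the state.
- get_state(): the state, without advancing time (a new reading comes with each control period).
- capture(name): name is "scene" or "side" or "wrist"; returns a dict with "color" (480x640x3 uint8, red, green, blue), "camera_matrix" (3x3 intrinsics, pixels), "view" (4x4, takes a point from world to camera coordinates). Camera axes: x right, y down, z forward; pixel columns grow to the right and rows downward; lengths in m; the calibration is good to about 2 mm. The wrist camera is an equidistant fisheye: a pixel r from the principal point sees the ray r / f radians off the axis. A picture is of the moment at which its call begins. There is no depth.
- sign_off(): hands the job in, once; it reports no verdict.
The state is a dict: "time_s": time; "qpos": joint angles; "qd": joint speeds; "joint_torque": joint torques, N m; "tcp_pos": TCP position; "orientation": TCP orientation; "force": force on the tool from outside, world axes, zero at the start; "torque": the same for the moment, N m; "opening": finger opening in m.
Only numpy, scipy, OpenCV 4.12 (cv2) and the standard library are available. Lean on these libraries where they do the work, as an engineer would, in place of code of your own. Each camera call takes 0.05 s, during which the arm holds its last target. There are 200 camera calls.

## Working session

There is one attempt and no reset: what is moved stays moved. The work goes in short steps, Python scripts to look and compute and a tool call to move; the robot and the scene stay as the last step left them, time stands still between calls to the robot, and variables do not carry over. Pictures are saved under pics/ and viewed, on a budget of 10 in all, crops included, one or two more only if the job needs it, and the job is handed in when it is done.

Besides the shell and the picture viewer there is one more tool, called after ">>>" as name(argument=value, ...) on one line, values as JSON. move_arm: Moves the arm, as the interface text tells. Its arguments: {"type":"object","properties":{"deltas":{"type":"string"},"grip_force":{"type":"number"}},"required":["deltas"]}

```bash
mkdir -p pics; ls; cat > h.py <<'E'
import numpy as np, cv2
from plant import get_state, capture, sign_off, tip_extent
def shot(n,f):
    c=capture(n); cv2.imwrite(f'pics/{f}.png',c['color'][:,:,::-1]); np.savez(f'pics/{f}.npz',K=c['camera_matrix'],V=c['view'],c=c['color']); return c
def ld(f):
    return dict(np.load(f'pics/{f}.npz'))
def ray(d,u,v,fish=False):
    K,V=d['K'],d['V']; x=(u-K[0,2])/K[0,0]; y=(v-K[1,2])/K[1,1]
    if fish:
        r=np.hypot(x,y); s=np.sin(r)/max(r,1e-9); r_=np.array([x*s,y*s,np.cos(r)])
    else: r_=np.array([x,y,1.])
    R=V[:3,:3]; return -R.T@V[:3,3], R.T@r_/np.linalg.norm(r_)
def pl(d,u,v,z,fish=False):
    o,r=ray(d,u,v,fish); return o+r*(z-o[2])/r[2]
def pr(d,p,fish=False):
    q=d['V'][:3,:3]@np.array(p)+d['V'][:3,3]; K=d['K']
    if fish:
        t=np.arctan2(np.hypot(q[0],q[1]),q[2])/np.hypot(q[0],q[1]); return K[0,0]*q[0]*t+K[0,2],K[1,1]*q[1]*t+K[1,2]
    return K[0,0]*q[0]/q[2]+K[0,2],K[1,1]*q[1]/q[2]+K[1,2]
def tri(*obs):
    A=0;b=0
    for o,r in obs:
        P=np.eye(3)-np.outer(r,r); A=A+P; b=b+P@o
    return np.linalg.solve(A,b)
E
python3 - <<'E'
from h import *
np.set_printoptions(precision=4,suppress=True)
for n in ['scene','side','wrist']:
    d=shot(n,n+'0'); d=ld(n+'0'); print(n,d['K'].tolist(),-d['V'][:3,:3].T@d['V'][:3,3],d['V'][2,:3])
print(get_state(),tip_extent)
E
```

```text
pics
scene [[436.6045007177335, 0.0, 315.8768878925746], [0.0, 436.6045007177335, 236.92807258766385], [0.0, 0.0, 1.0]] [1.3257 0.171  0.6187] [-0.818  -0.1513 -0.5549]
side [[442.56986744881806, 0.0, 322.67073487529103], [0.0, 442.56986744881806, 238.76372801266191], [0.0, 0.0, 1.0]] [ 0.361  -0.6727  0.6871] [ 0.1537  0.7637 -0.627 ]
wrist [[371.64829954431775, 0.0, 316.64071850574896], [0.0, 371.64829954431775, 237.50975695697446], [0.0, 0.0, 1.0]] [0.2263 0.5064 0.3733] [-0.247   0.0767 -0.966 ]
{'time_s': 0.15, 'qpos': array([ 1.5516,  0.2556,  0.1073, -0.0003, -1.4239, -0.2846]), 'qd': array([-0.0003, -0.0017,  0.0039,  0.0022,  0.0008,  0.0004]), 'joint_torque': array([ -0.0021, -38.6939,  23.8083,   5.3667,  -0.0045,   0.    ]), 'tcp_pos': array([0.1644, 0.5245, 0.2556]), 'orientation': array([ 0.0007,  0.9885, -0.1513, -0.    ]), 'force': array([-0.0787,  0.8795, -0.7109]), 'torque': array([-0.0059, -0.0433, -0.0101]), 'opening': 0.08515678162573405} 0.025
```

View pics/scene0.png

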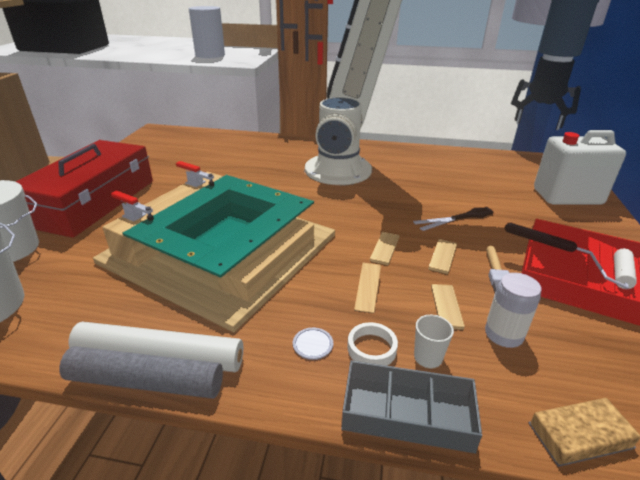

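View pics/side0.png

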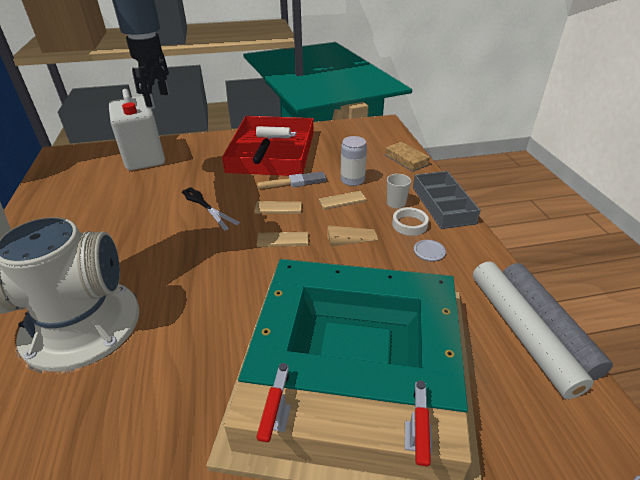

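The scene view shows the green mould, its free lip running from (314,202) to (222,270) and facing +y. Four wooden pieces lie at (384,248), (443,256), (368,287) and (448,306). The side view shows the lip from (282,262) to (455,276), with the wedge probably at (352,235). I'll segment these.

```bash
python3 - <<'E'
from h import *
np.set_printoptions(precision=4,suppress=True)
S,D=ld('scene0'),ld('side0')
def green(d):
    h=cv2.cvtColor(d['c'],cv2.COLOR_RGB2HSV); return cv2.inRange(h,(70,100,30),(95,255,255))
def wood(d):
    h=cv2.cvtColor(d['c'],cv2.COLOR_RGB2HSV); return cv2.inRange(h,(12,50,150),(28,150,255))
for n,d,roi,groi in [('scene',S,(340,225,480,335),(110,160,330,290)),('side',D,(240,185,385,255),(230,250,475,415))]:
    g=green(d); m=np.zeros_like(g); x0,y0,x1,y1=groi; m[y0:y1,x0:x1]=g[y0:y1,x0:x1]
    c=max(cv2.findContours(m,0,1)[0],key=cv2.contourArea)
    ap=cv2.approxPolyDP(cv2.convexHull(c),6,True)[:,0]
    print(n,'mould',ap.tolist()); 
    for p in ap: print(pl(d,*p,.103))
    w=wood(d); m=np.zeros_like(w); x0,y0,x1,y1=roi; m[y0:y1,x0:x1]=w[y0:y1,x0:x1]
    for c in cv2.findContours(m,0,1)[0]:
        if cv2.contourArea(c)>120:
            q=cv2.boxPoints(cv2.minAreaRect(c)); P=np.array([pl(d,*p,.0045) for p in c[:,0].astype(float)])[:,:2]*1000
            r=cv2.minAreaRect(P.astype(np.float32)); print(cv2.contourArea(c),c[:,0].mean(0),r)
a=cv2.resize(S['c'][225:335,345:475],None,fx=5,fy=5,interpolation=2)
b=cv2.resize(D['c'][185:255,245:385],(650,325),interpolation=2)
im=np.zeros((550+0,800,3),np.uint8); 
im=np.vstack([cv2.resize(a,(400,338)).repeat(1,0),]); b=cv2.resize(b,(676,338)); 
# stack vertically to keep size
a=cv2.resize(S['c'][225:335,345:475],(390,330),interpolation=2); b=cv2.resize(D['c'][188:250,250:380],(410,196),interpolation=2)
im=np.zeros((600,800,3),np.uint8); im[:330,:390]=a; im[:196,390:]=b
im[335:595,:800]=cv2.resize(D['c'][240:318,250:490],(800,260),interpolation=2)
cv2.imwrite('pics/c1.png',im[:,:,::-1])
E
```

```text
scene mould [[312, 201], [220, 276], [123, 233], [226, 175]]
[ 0.413 -0.008  0.103]
[ 0.73   -0.1213  0.103 ]
[ 0.631  -0.3788  0.103 ]
[ 0.317  -0.2632  0.103 ]
8400.5 [409.3787 280.9191] ((558.8547973632812, 241.83770751953125), (308.8439025878906, 362.2473449707031), 89.30191040039062)
side mould [[279, 260], [452, 276], [467, 410], [239, 381]]
[ 0.4056 -0.0089  0.103 ]
[ 0.7214 -0.1239  0.103 ]
[ 0.6255 -0.3839  0.103 ]
[ 0.3116 -0.2693  0.103 ]
320.0 [290.5909 238.1932] ((448.7831726074219, 181.72967529296875), (48.72944259643555, 88.12097930908203), 80.60362243652344)
562.5 [348.4397 233.8936] ((603.2579345703125, 164.3977813720703), (57.21567153930664, 125.72822570800781), 73.63421630859375)
385.0 [279.9388 205.7347] ((441.9928283691406, 322.706787109375), (47.67266082763672, 114.65727233886719), 77.69861602783203)
382.0 [340.7647 198.6667] ((615.7717895507812, 322.0664367675781), (128.19361877441406, 50.73282241821289), 8.26506233215332)
```

View pics/c1.png

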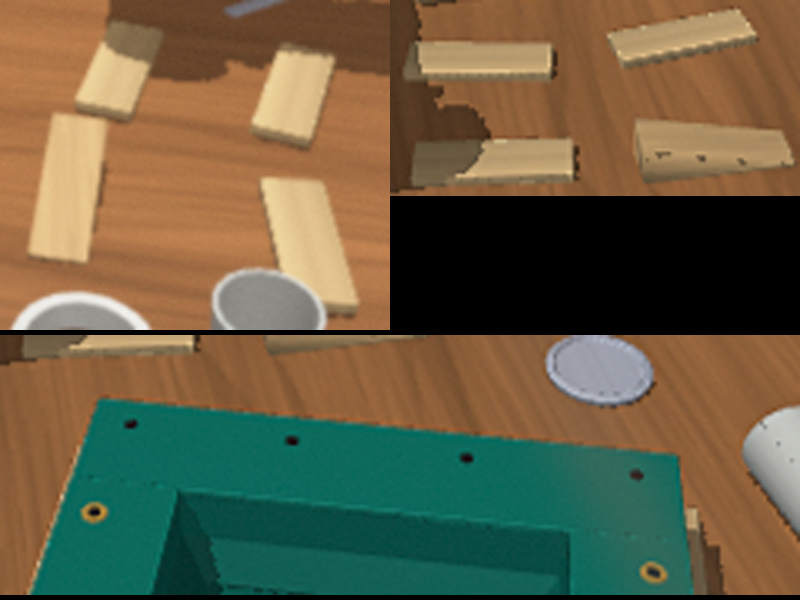

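View pics/wrist0.png

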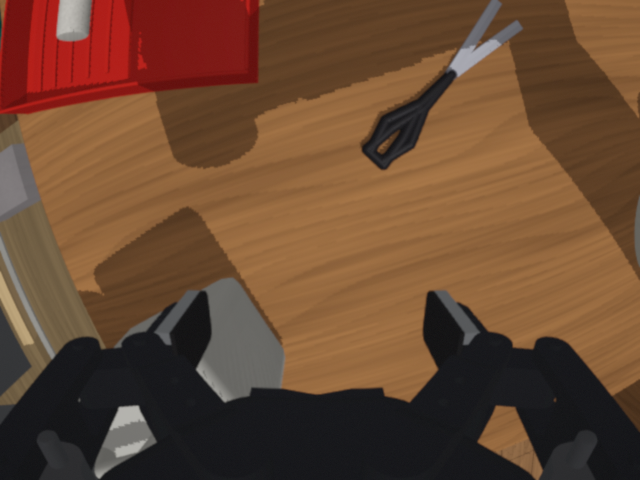

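The crops confirm the wedge: thick end at side (636,150 in crop), thin end at +x. A, B and C are the packers, with C partly hidden by the cup in the scene view. Next I compute poses from the corners.

```bash
python3 - <<'E'
from h import *
np.set_printoptions(precision=4,suppress=True)
S,D=ld('scene0'),ld('side0')
fs=lambda p:(345+p[0]/3-.3,225+p[1]/3-.3)
fd=lambda p:(250+(p[0]-390)/3.154-.3,188+p[1]/3.161-.3)
for n,cs in dict(A=[(108,25),(163,30),(128,112),(78,103)],B=[(283,45),(336,56),(305,138),(253,125)],C=[(261,180),(322,180),(357,303)]).items():
    P=np.array([pl(S,*fs(c),.009)[:2] for c in cs]); print(n,'scene\n',P)
    if len(P)==3: P=np.vstack([P,P[2]+P[0]-P[1]])
    v=(P[2]+P[3]-P[0]-P[1])/2; print('ctr',P.mean(0),'len',np.linalg.norm(v),'ang',np.degrees(np.arctan2(v[1],v[0])))
for n,cs in dict(A=[(413,143),(574,139),(573,173),(412,178)],B=[(416,43),(552,43),(552,72),(418,74)],C=[(610,37),(740,11),(757,34),(622,60)]).items():
    P=np.array([pl(D,*fd(c),.009)[:2] for c in cs]); v=(P[2]+P[1]-P[0]-P[3])/2
    print(n,'side',P.mean(0),'len',np.linalg.norm(v),'ang',np.degrees(np.arctan2(v[1],v[0])))
W=[(53,113),(107,120),(88,262),(29,255)]
P=np.array([pl(S,*fs(c),h)[:2] for c,h in zip(W,(.034,.034,.004,.004))]);v=(P[2]+P[3]-P[0]-P[1])/2
print('W',P,P.mean(0),np.linalg.norm(v),np.degrees(np.arctan2(v[1],v[0])))
W=[(636,119),(785,131),(793,159),(643,146)]
P=np.array([pl(D,*fd(c),h)[:2] for c,h in zip(W,(.034,.004,.004,.034))]);v=(P[2]+P[1]-P[0]-P[3])/2
print('W',P,P.mean(0),np.linalg.norm(v),np.degrees(np.arctan2(v[1],v[0])))
E
```

```text
A scene
 [[0.3773 0.1639]
 [0.376  0.2101]
 [0.498  0.187 ]
 [0.4937 0.148 ]]
ctr [0.4362 0.1773] len 0.12081809773834838 ang -9.294422290881075
B scene
 [[0.3795 0.3091]
 [0.3877 0.3513]
 [0.505  0.3198]
 [0.4961 0.2816]]
ctr [0.4421 0.3155] len 0.12060296114513891 ang -14.163659884035686
C scene
 [[0.5616 0.2856]
 [0.5531 0.329 ]
 [0.6755 0.3426]]
ctr [0.6185 0.3141] len 0.12314754143690208 ang 6.3640317462800935
A side [0.4315 0.1782] len 0.12506347062387602 ang -9.680018867871915
B side [0.4425 0.3156] len 0.11538097656869482 ang -11.594182266535658
C side [0.6163 0.313 ] len 0.12330714742889845 ang 6.901071127843225
W [[0.5439 0.1318]
 [0.5447 0.1716]
 [0.6654 0.1693]
 [0.6662 0.1295]] [0.605  0.1506] 0.1214926686735812 -1.0815208505779221
W [[0.5437 0.1713]
 [0.6654 0.1692]
 [0.661  0.1336]
 [0.5417 0.1372]] [0.6029 0.1528] 0.12048033942595252 -1.3634525718789545
```

>>> move_arm(deltas="0.02 -0.0308 -0.0141 0 0 0.0125 80;0.02 -0.0308 -0.0141 0 0 0.0125 80;0.02 -0.0308 -0.0141 0 0 0.0125 80;0.02 -0.0308 -0.0141 0 0 0.0125 80;0.02 -0.0308 -0.0141 0 0 0.0125 80;0.02 -0.0308 -0.0141 0 0 0.0125 80;0.02 -0.0308 -0.0141 0 0 0.0125 80;0.02 -0.0308 -0.0141 0 0 0.0125 80;0.02 -0.0308 -0.0141 0 0 0.0125 80;0.02 -0.0308 -0.0141 0 0 0.0125 80;0.02 -0.0308 -0.0141 0 0 0.0125 80;0 0 0 0 0 0 80;0 0 0 0 0 0 80", grip_force=40)

```text
time_s: 1.23
tcp_pos: [0.3846, 0.1839, 0.1002]
orientation: [0.001, 0.996, -0.085, -0.001]
force: [-0.2, 0.8, 0.7]
opening: 0.0588
```

```bash
python3 - <<'E'
from h import *
np.set_printoptions(precision=4,suppress=True)
d=shot('wrist','w1'); s=get_state(); print(s['tcp_pos'],s['orientation'],s['opening'],s['qpos'],s['force'],tip_extent)
D=ld('w1')
for c,a in [((.434,.178),-9.5)]:
    R=np.array([[np.cos(np.radians(a)),-np.sin(np.radians(a))],[np.sin(np.radians(a)),np.cos(np.radians(a))]])
    for x,y in [(-62,-22.5),(-62,22.5),(62,22.5),(62,-22.5)]:
        p=np.array(c)+R@np.array([x,y])/1000; print(pr(D,[*p,.009],True))
E
```

```text
[0.3847 0.1853 0.1009] [ 0.0003  0.9965 -0.0842 -0.0002] 0.05881366453176541 [ 0.8189  0.1303 -0.4701  0.     -0.9712  0.5834] [ 0.1946 -0.2445  0.0382] 0.025
(np.float64(352.19363507709136), np.float64(270.91906592715446))
(np.float64(277.26431318443605), np.float64(271.2583730328128))
(np.float64(273.0568866037055), np.float64(58.73863158252169))
(np.float64(353.97500982055), np.float64(58.185795447736695))
```

View pics/w1.png

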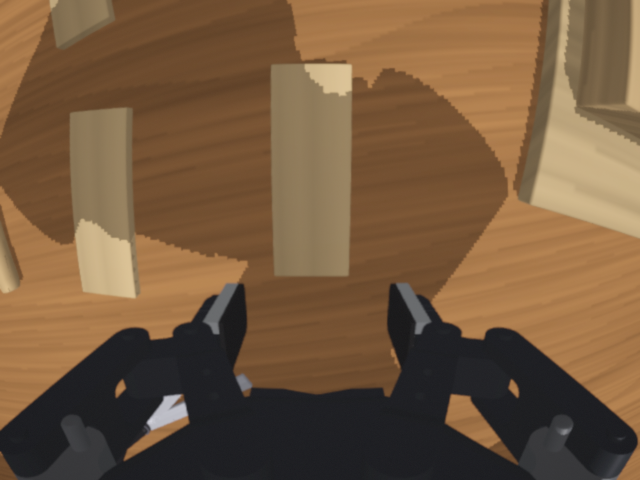

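The wrist view shows packer A with corners at (271,65), (352,64), (350,275) and (273,276). The shears' blade tips lie behind it at about (245,383) and (147,430), so I check they're clear.

```bash
python3 - <<'E'
from h import *
np.set_printoptions(precision=4,suppress=True)
D=ld('w1')
P=np.array([pl(D,u,v,.009,True)[:2] for u,v in [(273,276),(350,275),(352,64),(271,65)]]);v=(P[2]+P[3]-P[0]-P[1])/2
print(P,P.mean(0),np.linalg.norm(v),np.degrees(np.arctan2(v[1],v[0])))
c=P.mean(0);g=c-v/np.linalg.norm(v)*.05;print('grip',g)
print('shears',[pl(D,u,w,.0,True)[:2] for u,w in [(245,383),(147,430)]])
s=get_state();print('move',g-s['tcp_pos'][:2],'tcp px',pr(D,s['tcp_pos'],True))
E
```

```text
[[0.374  0.2136]
 [0.3668 0.1677]
 [0.4882 0.1473]
 [0.4955 0.1917]] [0.4311 0.1801] 0.12328453251665025 -9.892495010792176
grip [0.3818 0.1887]
shears [array([0.2912, 0.2543]), array([0.2448, 0.3591])]
move [-0.0028  0.0034] tcp px (np.float64(316.18386318752454), np.float64(328.1826843717181))
```

>>> move_arm(deltas="-0.003 0.003 -0.03 0 0 0 80;0 0 -0.03 0 0 0 80;0 0 -0.006 0 0 0 80;0 0 -0.006 0 0 0 80;0 0 0 0 0 0 80;0 0 0 0 0 0 80")

```text
time_s: 1.78
tcp_pos: [0.3821, 0.1901, 0.0303]
orientation: [-0.001, 0.997, -0.082, 0.001]
force: [-0.3, 0.2, 0.6]
opening: 0.0587
```

>>> move_arm(deltas="0 0 -0.002 0 0 0 80;0 0 -0.002 0 0 0 80;0 0 0 0 0 0 80;0 0 0 0 0 0 80")

```text
time_s: 2.12
tcp_pos: [0.3817, 0.1891, 0.0255]
orientation: [-0.0, 0.997, -0.083, 0.0]
force: [-0.3, -0.9, 0.8]
opening: 0.0587
```

>>> move_arm(deltas="0 0 -0.0015 0 0 0 80;0 0 0 0 0 0 150;0 0 0 0 0 0 150;0 0 0 0 0 0 150;0 0 0 0 0 0 150;0 0 0 0 0 0 150;0 0 0 0 0 0 150", grip_force=40)

```text
time_s: 2.7
tcp_pos: [0.3817, 0.1891, 0.024]
orientation: [-0.0, 0.997, -0.083, 0.0]
force: [-0.8, -0.3, 5.3]
opening: 0.0441
```

Packer A is gripped at 44 mm. While the clock stands still, I'll estimate the bearer height from the first scene image.

```bash
python3 - <<'E'
from h import *
S=ld('scene0')
M=np.array([.5655,-.066]); e=np.array([.9397,-.342]); n=np.array([.342,.9397])
im=cv2.resize(S['c'][180:320,200:340],None,fx=4,fy=4,interpolation=2)[:,:,::-1].copy()
for g in (18,26,34):
    for x in (-.13,0,.13):
        u,v=pr(S,[*(M+n*.025+e*x),.095-g/1000]); print(g,x,round(u,1),round(v,1)); cv2.circle(im,(int((u-200+.5)*4),int((v-180+.5)*4)),2,(0,0,255) if g==26 else (255,0,0) if g==18 else (255,255,0),-1)
cv2.imwrite('pics/c2.png',im)
E
```

```text
18 -0.13 312.9 218.8
18 0 282.1 245.4
18 0.13 244.5 277.9
26 -0.13 312.9 221.6
26 0 282.2 248.4
26 0.13 244.8 281.0
34 -0.13 312.9 224.4
34 0 282.4 251.4
34 0.13 245.2 284.2
```

View pics/c2.png

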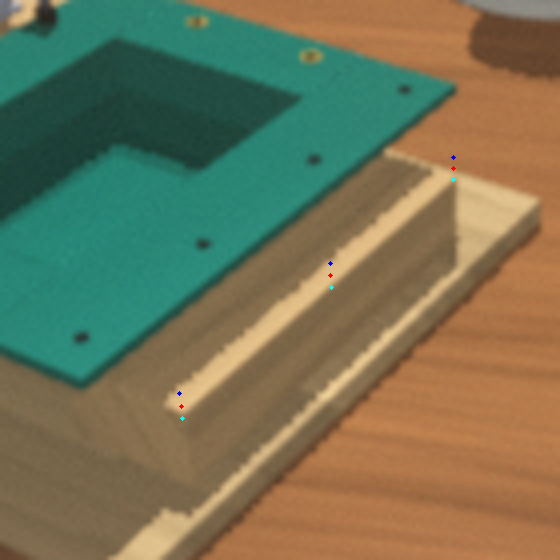

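>>> move_arm(deltas="0 0 0.035 0 0 0 150;0 0 0.035 0 0 0 150;0.0152 -0.0088 0.002 0 0 -0.1165 150;0.0152 -0.0088 0.002 0 0 -0.1165 150;0.0152 -0.0088 0.002 0 0 -0.1165 150;0.0152 -0.0088 0.002 0 0 -0.1165 150;0.0152 -0.0088 0.002 0 0 -0.1165 150;0.0152 -0.0088 0.002 0 0 -0.1165 150;0.0152 -0.0088 0.002 0 0 -0.1165 150;0.0152 -0.0088 0.002 0 0 -0.1165 150;0.0152 -0.0088 0.002 0 0 -0.1165 150;0.0152 -0.0088 0.002 0 0 -0.1165 150;0.0152 -0.0088 0.002 0 0 -0.1165 150;0.0152 -0.0088 0.002 0 0 -0.1165 150;0.0152 -0.0088 0.002 0 0 -0.1165 150;0.0152 -0.0088 0.002 0 0 -0.1165 150;0.0152 -0.0088 0.002 0 0 -0.1165 150;0 0 0 0 0 0 150;0 0 0 0 0 0 150")

```text
time_s: 4.28
tcp_pos: [0.6095, 0.0566, 0.1226]
orientation: [-0.001, -0.576, 0.817, 0.0]
force: [-0.7, 0.4, -0.3]
opening: 0.0434
```

The image puts the bearer's outer top edge at about (456,183) to (180,412) in the crop, for a gap near 30 mm. That suggests two packers, which I'll confirm by touch.

>>> move_arm(deltas="-0.0034 -0.0094 -0.012 0 0 0 150;0 0 -0.012 0 0 0 150;0 0 -0.004 0 0 0 150;0 0 0 0 0 0 150;0 0 0 0 0 0 150;0 0 0 0 0 0 150")

```text
time_s: 4.78
tcp_pos: [0.6064, 0.048, 0.0964]
orientation: [0.001, -0.577, 0.817, -0.0]
force: [0.8, -0.5, -0.3]
opening: 0.0437
```

```bash
python3 - <<'E'
from h import *
np.set_printoptions(precision=4,suppress=True)
shot('wrist','w2'); s=get_state(); print(s['tcp_pos'],s['orientation'],s['force'])
D=ld('w2'); M=np.array([.5655,-.066]); e=np.array([.9397,-.342]); n=np.array([.342,.9397])
for x in (-.17,0,.17): print(pr(D,[*(M+e*x),.103],True))
E
```

```text
[0.6065 0.048  0.0965] [ 0.0006 -0.5764  0.8171 -0.0003] [ 0.0029  0.5242 -0.9478]
(np.float64(688.420171251626), np.float64(56.09640654870989))
(np.float64(315.14643489920064), np.float64(-36.005769728633084))
(np.float64(-55.55020407436547), np.float64(51.69518766876212))
```

View pics/w2.png

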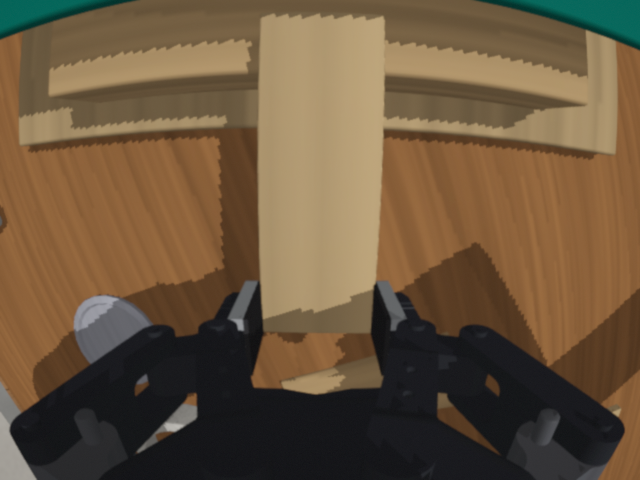

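The packer is straight and centred (u about 321, bearer middle about 318), with its inner end short of the lip. I'll lower it to feel the bearer.

>>> move_arm(deltas="0 0 -0.004 0 0 0 150;0 0 0 0 0 0 150;0 0 0 0 0 0 150")

```text
time_s: 5.08
tcp_pos: [0.606, 0.0477, 0.0916]
orientation: [-0.0, -0.576, 0.817, 0.0]
force: [0.5, -0.4, -0.5]
opening: 0.0435
```

>>> move_arm(deltas="0 0 -0.002 0 0 0 150;0 0 0 0 0 0 150;0 0 0 0 0 0 150")

```text
time_s: 5.33
tcp_pos: [0.606, 0.0476, 0.0895]
orientation: [-0.0, -0.576, 0.817, 0.0]
force: [0.1, 0.6, -0.3]
opening: 0.044
```

>>> move_arm(deltas="0 0 -0.0015 0 0 0 150;0 0 0 0 0 0 150;0 0 0 0 0 0 150")

```text
time_s: 5.58
tcp_pos: [0.6063, 0.0476, 0.0884]
orientation: [0.0, -0.576, 0.817, -0.0]
force: [-0.2, 0.4, 1.1]
opening: 0.0437
```

>>> move_arm(deltas="0 0 -0.0015 0 0 0 150;0 0 0 0 0 0 150;0 0 0 0 0 0 150")

```text
time_s: 5.83
tcp_pos: [0.6063, 0.0477, 0.087]
orientation: [0.0, -0.576, 0.817, -0.0]
force: [-0.1, 0.4, 3.6]
opening: 0.0438
```

Contact at TCP z of about 0.088 puts the bearer top at about 64 mm and the gap at about 31 mm, so two packers are needed. I ease up and slide in.

>>> move_arm(deltas="0 0 0.0015 0 0 0 150;-0.0034 -0.0094 0 0 0 0 150;-0.0034 -0.0094 0 0 0 0 150;-0.0034 -0.0094 0 0 0 0 150;-0.0034 -0.0094 0 0 0 0 150;-0.0034 -0.0094 0 0 0 0 150;-0.0034 -0.0094 0 0 0 0 150;0 0 0 0 0 0 150;0 0 0 0 0 0 150;0 0 0 0 0 0 150")

```text
time_s: 6.67
tcp_pos: [0.5854, -0.0107, 0.0887]
orientation: [-0.001, -0.576, 0.818, -0.001]
force: [0.5, -3.1, 5.7]
opening: 0.0438
```

>>> move_arm(deltas="-0.0017 -0.0047 0 0 0 0 150;0 0 0 0 0 0 150;0 0 0 0 0 0 150")

```text
time_s: 6.92
tcp_pos: [0.5845, -0.0141, 0.089]
orientation: [0.001, -0.576, 0.817, -0.001]
force: [1.0, 1.2, 5.9]
opening: 0.0439
```

>>> move_arm(deltas="-0.0010 -0.0028 0 0 0 0 150;0 0 0 0 0 0 150;0 0 0 0 0 0 150")

```text
time_s: 7.17
tcp_pos: [0.5844, -0.0145, 0.089]
orientation: [0.003, -0.576, 0.817, 0.0]
force: [2.0, 7.9, 5.6]
opening: 0.044
```

Wall contact (8 N). Release, back off upwards and check from above.

>>> move_arm(deltas="0 0 -0.0005 0 0 0 150;0 0 0 0 0 0 80;0 0 0 0 0 0 80;0 0 0 0 0 0 80;0 0 0 0 0 0 80;0.001 0.003 0.02 0 0 0 80;0.0068 0.0188 0.03 0 0 0 80;0.0068 0.0188 0.03 0 0 0 80;0 0 0 0 0 0 80;0 0 0 0 0 0 80")

```text
time_s: 8.0
tcp_pos: [0.5986, 0.0251, 0.1692]
orientation: [0.002, -0.576, 0.817, -0.001]
force: [-0.3, -0.6, -0.7]
opening: 0.0587
```

```bash
python3 - <<'E'
from h import *
np.set_printoptions(precision=4,suppress=True)
print(pl(ld('w2'),318,333,.0815,True))
shot('wrist','w3'); s=get_state(); print(s['tcp_pos'],s['force'],s['opening'])
E
```

```text
[0.6091 0.0595 0.0815]
[0.5974 0.0245 0.1675] [-0.5499 -0.8181 -0.602 ] 0.05874910937642798
```

View pics/w3.png

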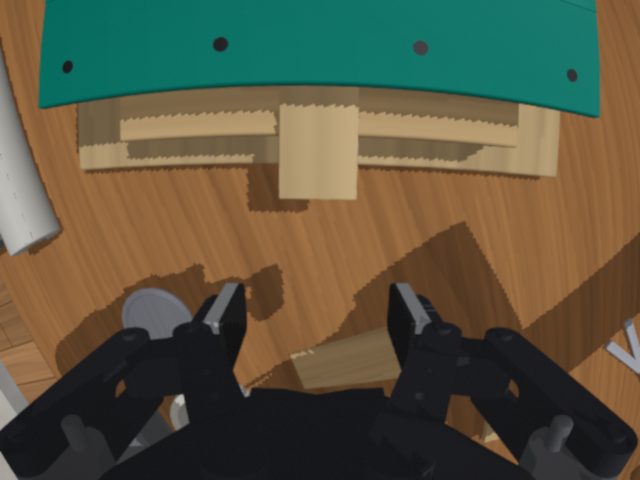

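The packer sticks out square, its near end at about (318,199); the lip edge is at about row 86. I check the protrusion (62 mm expected) and get the lip's line.

```bash
python3 - <<'E'
from h import *
np.set_printoptions(precision=4,suppress=True)
d=ld('w3'); h=cv2.cvtColor(d['c'],cv2.COLOR_RGB2HSV); g=cv2.inRange(h,(70,100,30),(95,255,255))
us=range(60,590,10); P=[]
for u in us:
    r=np.nonzero(g[:160,u])[0]; P.append(pl(d,u,r.max()+.5,.095,True)[:2])
P=np.array(P); vx,vy,x0,y0=cv2.fitLine(P.astype(np.float32),cv2.DIST_HUBER,0,.01,.01)[:,0]
n=np.array([-vy,vx]); n*=np.sign(n[1]); p0=np.array([x0,y0]); print('edge ang',np.degrees(np.arctan2(vy,vx)),'n',n,'res',np.abs((P-p0)@n).max())
M=p0+np.array([vx,vy])*((np.array([.5655,-.066])-p0)@np.array([vx,vy])); print('M',M)
c=[pl(d,40,107,.103,True)[:2],pl(d,599,116,.103,True)[:2]]; print('corners',c,'mid',(c[0]+c[1])/2)
for u,v in[(279,199),(318,199),(356,199)]:
    q=pl(d,u,v,.0735,True)[:2]; print(q,'out',(q-p0)@n,'along',(q-M)@np.array([vx,vy]))
a=pl(d,279,199,.0735,True)-pl(d,356,199,.0735,True);print(np.degrees(np.arctan2(a[1],a[0])))
s=get_state();print((s['tcp_pos'][:2]-M)@n)
E
```

```text
edge ang -20.44095 n [0.3492 0.937 ] res 0.0005001238425317255
M [ 0.5669 -0.0622]
corners [array([ 0.7219, -0.1202]), array([ 0.4074, -0.003 ])] mid [ 0.5647 -0.0616]
[ 0.6087 -0.0103] out 0.06327689607515494 along 0.02101088881892906
[ 0.5873 -0.0026] out 0.0630112332067772 along -0.001706505258470019
[0.5664 0.0047] out 0.06259182333364954 along -0.02384210561332353
-19.565897533176287
0.09189444784262264
```

Packer 1 is home: 63 mm of protrusion against 62 expected. Next, packer B.

>>> move_arm(deltas="-0.0136 0.0201 -0.0045 0 0 0.1129 80;-0.0136 0.0201 -0.0045 0 0 0.1129 80;-0.0136 0.0201 -0.0045 0 0 0.1129 80;-0.0136 0.0201 -0.0045 0 0 0.1129 80;-0.0136 0.0201 -0.0045 0 0 0.1129 80;-0.0136 0.0201 -0.0045 0 0 0.1129 80;-0.0136 0.0201 -0.0045 0 0 0.1129 80;-0.0136 0.0201 -0.0045 0 0 0.1129 80;-0.0136 0.0201 -0.0045 0 0 0.1129 80;-0.0136 0.0201 -0.0045 0 0 0.1129 80;-0.0136 0.0201 -0.0045 0 0 0.1129 80;-0.0136 0.0201 -0.0045 0 0 0.1129 80;-0.0136 0.0201 -0.0045 0 0 0.1129 80;-0.0136 0.0201 -0.0045 0 0 0.1129 80;-0.0136 0.0201 -0.0045 0 0 0.1129 80;0 0 0 0 0 0 80;0 0 0 0 0 0 80")

```text
time_s: 9.47
tcp_pos: [0.3925, 0.3251, 0.0986]
orientation: [0.002, 0.994, -0.11, -0.001]
force: [0.1, -0.1, 0.2]
opening: 0.0582
```

```bash
python3 - <<'E'
from h import *
np.set_printoptions(precision=4,suppress=True)
shot('wrist','w4'); s=get_state(); D=ld('w4'); q=s['orientation']; print(s['tcp_pos'],'yaw',np.degrees(2*np.arctan2(q[2],q[1])),s['qpos'][5])
E
```

```text
[0.3931 0.3247 0.099 ] yaw -12.670324833426442 0.3515623875628745
```

View pics/w4.png

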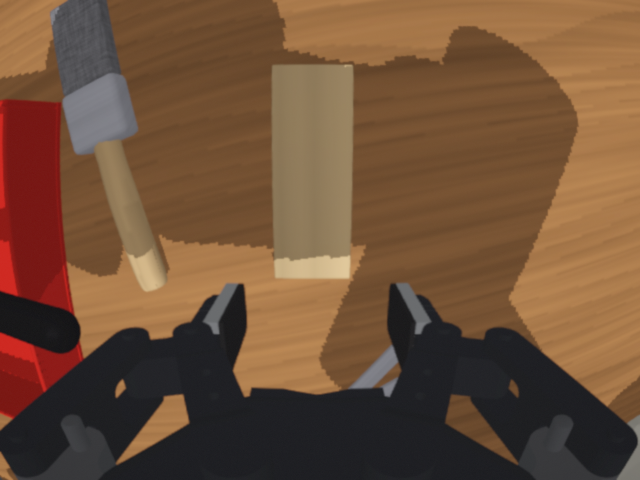

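Packer B: corners (272,66), (353,66), (350,277), (275,277). The shears' blades at (395,352) to (350,390) pass near the right finger, and the brush handle ends at (150,285), so I check clearances.

```bash
python3 - <<'E'
from h import *
np.set_printoptions(precision=4,suppress=True)
D=ld('w4'); s=get_state()
P=np.array([pl(D,u,v,.009,True)[:2] for u,v in [(275,277),(350,277),(353,66),(272,66)]]);v=(P[2]+P[3]-P[0]-P[1])/2;L=np.linalg.norm(v)
a=np.degrees(np.arctan2(v[1],v[0]));print(P.mean(0),L,a); ex=v/L; ey=np.array([-ex[1],ex[0]])
g=P.mean(0)-ex*.05; print('grip',g,'move',g-s['tcp_pos'][:2])
for n,(u,w) in dict(sh1=(397,350),sh2=(350,388),sh3=(395,362),br=(150,290),br2=(165,280),red=(80,360)).items():
    q=pl(D,u,w,.005,True)[:2]-g; print(n,q@ex,q@ey)
E
```

```text
[0.4377 0.3184] 0.12239585454764051 -12.677783344096078
grip [0.3889 0.3294] move [-0.0041  0.0047]
sh1 -0.06643786652346267 -0.05689307020523047
sh2 -0.0979530145348025 -0.0262318562825513
sh3 -0.0763517517799332 -0.056478946077873286
br -0.023913166543321197 0.10794113416797226
br2 -0.01635167433336281 0.09565172569714199
red -0.08954623122784422 0.1868825013959032
```

>>> move_arm(deltas="-0.004 0.0045 -0.03 0 0 0 80;0 0 -0.03 0 0 0 80;0 0 -0.007 0 0 0 80;0 0 -0.006 0 0 0 80;0 0 0 0 0 0 80;0 0 0 0 0 0 80;0 0 0 0 0 0 150;0 0 0 0 0 0 150;0 0 0 0 0 0 150;0 0 0 0 0 0 150;0 0 0 0 0 0 150;0 0 0 0 0 0 150", grip_force=40)

```text
time_s: 10.52
tcp_pos: [0.3906, 0.3312, 0.0291]
orientation: [-0.001, 0.994, -0.11, 0.001]
force: [0.3, -0.4, 6.4]
opening: 0.0431
```

```bash
python3 - <<'E'
from h import *
np.set_printoptions(precision=4,suppress=True)
s=get_state();print(s['tcp_pos'],s['force'],s['torque'],s['opening'],s['orientation'])
shot('wrist','w5')
s=get_state();print(s['tcp_pos'],s['force'],s['torque'],s['opening'])
E
```

```text
[0.3906 0.3312 0.0291] [ 0.2688 -0.3712  6.4151] [-0.4432  0.0776 -0.0234] 0.043117522688961865 [-0.0013  0.994  -0.1097  0.0011]
[0.3906 0.3311 0.0291] [-1.3869 -1.7809  5.0542] [-0.4231  0.0474 -0.0562] 0.043309653206481925
```

>>> move_arm(deltas="0 0 0.01 0 0 0 150;0 0 0 0 0 0 150;0 0 0 0 0 0 150")

```text
time_s: 10.82
tcp_pos: [0.39, 0.331, 0.0383]
orientation: [-0.001, 0.994, -0.11, 0.0]
force: [-0.3, -0.3, -1.2]
opening: 0.043
```

```bash
python3 - <<'E'
from h import *
np.set_printoptions(precision=4,suppress=True)
shot('wrist','w6')
s=get_state();print(s['tcp_pos'],s['force'],s['torque'],s['opening'])
cv2.imwrite('pics/w56.png',np.vstack([ld('w5')['c'][:,:,::-1][40:400:1],ld('w6')['c'][:,:,::-1][40:280]]))
E
```

```text
[0.3897 0.3306 0.0377] [0.1252 0.5078 0.678 ] [0.0042 0.0104 0.0025] 0.042717217571577266
```

View pics/w6.png

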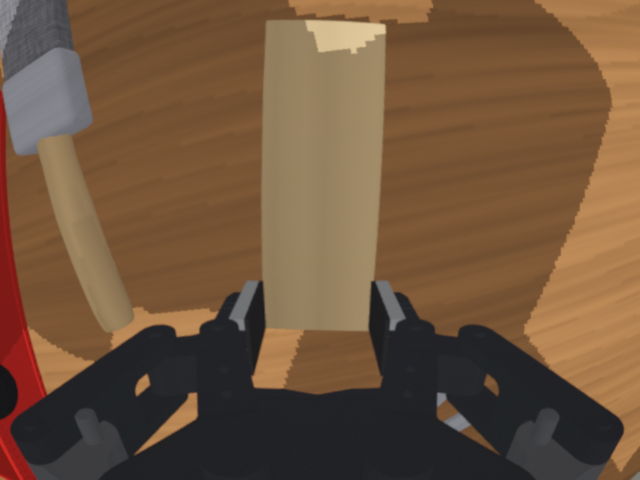

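Packer B is held square, its near end at row 329. I carry it to the lip.

>>> move_arm(deltas="0 0 0.03 0 0 0 150;0 0 0.03 0 0 0 150;0.0146 -0.018 0.003 0 0 -0.1135 150;0.0146 -0.018 0.003 0 0 -0.1135 150;0.0146 -0.018 0.003 0 0 -0.1135 150;0.0146 -0.018 0.003 0 0 -0.1135 150;0.0146 -0.018 0.003 0 0 -0.1135 150;0.0146 -0.018 0.003 0 0 -0.1135 150;0.0146 -0.018 0.003 0 0 -0.1135 150;0.0146 -0.018 0.003 0 0 -0.1135 150;0.0146 -0.018 0.003 0 0 -0.1135 150;0.0146 -0.018 0.003 0 0 -0.1135 150;0.0146 -0.018 0.003 0 0 -0.1135 150;0.0146 -0.018 0.003 0 0 -0.1135 150;0.0146 -0.018 0.003 0 0 -0.1135 150;0.0146 -0.018 0.003 0 0 -0.1135 150;0.0146 -0.018 0.003 0 0 -0.1135 150;0 0 0 0 0 0 150;0 0 0 0 0 0 150")

```text
time_s: 12.45
tcp_pos: [0.6088, 0.0595, 0.1415]
orientation: [-0.0, -0.572, 0.82, 0.0]
force: [-1.0, -0.1, -0.4]
opening: 0.0427
```

```bash
python3 - <<'E'
from h import *
np.set_printoptions(precision=4,suppress=True)
s=get_state(); q=s['orientation']; print(s['tcp_pos'],'yaw',np.degrees(2*np.arctan2(q[2],q[1])))
M=np.array([.566,-.062]);n=np.array([.3455,.938]);e=np.array([.938,-.3455]);d=s['tcp_pos'][:2]-M
print('out',d@n,'along',d@e)
E
```

```text
[0.6088 0.0595 0.1415] yaw 249.76566307860514
out 0.12871196640942786 along -0.0018506706572821404
```

>>> move_arm(deltas="0 0 -0.018 0 0 0 150;0 0 -0.017 0 0 0 150;0 0 0 0 0 0 150;0 0 0 0 0 0 150")

```text
time_s: 12.78
tcp_pos: [0.6075, 0.0608, 0.1064]
orientation: [-0.001, -0.573, 0.819, 0.0]
force: [0.5, 0.4, 0.5]
opening: 0.043
```

>>> move_arm(deltas="-0.0035 -0.0094 0 0 0 0 150;-0.0035 -0.0094 0 0 0 0 150;-0.0035 -0.0094 0 0 0 0 150;-0.0035 -0.0094 0 0 0 0 150;-0.0035 -0.0094 0 0 0 0 150;-0.0035 -0.0094 0 0 0 0 150;-0.0035 -0.0094 0 0 0 0 150;0 0 0 0 0 0 150;0 0 0 0 0 0 150;0 0 0 0 0 0 150")

```text
time_s: 13.62
tcp_pos: [0.5842, -0.0056, 0.1072]
orientation: [0.0, -0.572, 0.82, -0.0]
force: [0.7, -0.2, 0.1]
opening: 0.0433
```

>>> move_arm(deltas="-0.0010 -0.0028 0 0 0 0 150;-0.0010 -0.0028 0 0 0 0 150;0 0 0 0 0 0 150;0 0 0 0 0 0 150")

```text
time_s: 13.95
tcp_pos: [0.5821, -0.0111, 0.1071]
orientation: [-0.0, -0.572, 0.82, 0.0]
force: [0.9, 0.1, -0.0]
opening: 0.0431
```

Now lower onto packer 1 and press home.

>>> move_arm(deltas="0 0 -0.002 0 0 0 150;0 0 -0.001 0 0 0 150;0 0 0 0 0 0 150;0 0 0 0 0 0 150")

```text
time_s: 14.28
tcp_pos: [0.582, -0.011, 0.104]
orientation: [-0.0, -0.572, 0.82, 0.0]
force: [0.4, 0.1, 0.2]
opening: 0.0431
```

>>> move_arm(deltas="0 0 -0.0015 0 0 0 150;0 0 0 0 0 0 150;0 0 0 0 0 0 150")

```text
time_s: 14.53
tcp_pos: [0.5824, -0.0109, 0.1031]
orientation: [0.0, -0.572, 0.82, -0.0]
force: [-0.3, 0.5, 2.8]
opening: 0.043
```

>>> move_arm(deltas="-0.0008 -0.0022 0 0 0 0 150;0 0 0 0 0 0 150;0 0 0 0 0 0 150")

```text
time_s: 14.78
tcp_pos: [0.5818, -0.0133, 0.1032]
orientation: [0.001, -0.572, 0.82, -0.0]
force: [0.3, 1.6, 2.9]
opening: 0.0429
```

>>> move_arm(deltas="-0.0005 -0.0014 0 0 0 0 150;0 0 0 0 0 0 150;0 0 0 0 0 0 150")

```text
time_s: 15.03
tcp_pos: [0.5815, -0.0143, 0.1031]
orientation: [0.001, -0.572, 0.82, -0.0]
force: [1.9, 4.0, 5.1]
opening: 0.0432
```

>>> move_arm(deltas="-0.0004 -0.0009 0 0 0 0 150;0 0 0 0 0 0 150;0 0 0 0 0 0 150")

```text
time_s: 15.28
tcp_pos: [0.5814, -0.0144, 0.1032]
orientation: [0.002, -0.572, 0.82, 0.0]
force: [2.0, 5.2, 5.2]
opening: 0.043
```

>>> move_arm(deltas="0 0 0 0 0 0 80;0 0 0 0 0 0 80;0 0 0 0 0 0 80;0 0 0 0 0 0 80;0.001 0.003 0.02 0 0 0 80;0.0068 0.0188 0.03 0 0 0 80;0.0068 0.0188 0.02 0 0 0 80;0 0 0 0 0 0 80;0 0 0 0 0 0 80")

```text
time_s: 16.03
tcp_pos: [0.5955, 0.0257, 0.1734]
orientation: [0.001, -0.573, 0.82, -0.0]
force: [-0.8, 0.2, -0.8]
opening: 0.0587
```

```bash
python3 - <<'E'
from h import *
np.set_printoptions(precision=4,suppress=True)
shot('wrist','w7'); s=get_state(); print(s['tcp_pos'])
d=ld('w7'); h=cv2.cvtColor(d['c'],cv2.COLOR_RGB2HSV); g=cv2.inRange(h,(70,100,30),(95,255,255))
P=np.array([pl(d,u,np.nonzero(g[:160,u])[0].max()+.5,.095,True)[:2] for u in range(80,570,10)])
vx,vy,x0,y0=cv2.fitLine(P.astype(np.float32),cv2.DIST_HUBER,0,.01,.01)[:,0]; n=np.array([-vy,vx]); n*=np.sign(n[1]); print(np.degrees(np.arctan2(vy,vx)),x0,y0,n)
cv2.imwrite('pics/c7.png',cv2.resize(d['c'][60:260,200:440],(720,600),interpolation=2)[:,:,::-1])
E
```

```text
[0.5946 0.025  0.1721]
-20.494387 0.5567444 -0.058496457 [0.3501 0.9367]
```

View pics/c7.png

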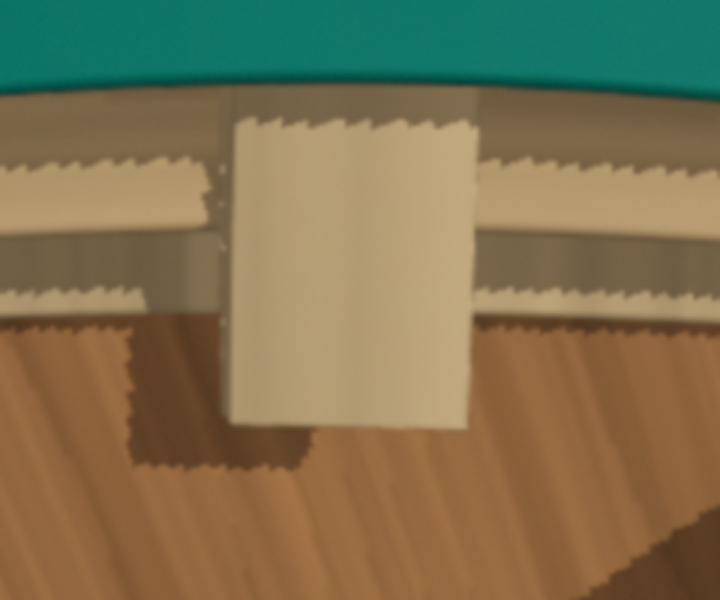

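The stack is square: the top packer's near corners fall at crop (232,424) and (468,429), right on top of the lower one. I check its protrusion and go to the wedge.

>>> move_arm(deltas="-0.002 0.0079 -0.0039 0 0 0.119 80;-0.002 0.0079 -0.0039 0 0 0.119 80;-0.002 0.0079 -0.0039 0 0 0.119 80;-0.002 0.0079 -0.0039 0 0 0.119 80;-0.002 0.0079 -0.0039 0 0 0.119 80;-0.002 0.0079 -0.0039 0 0 0.119 80;-0.002 0.0079 -0.0039 0 0 0.119 80;-0.002 0.0079 -0.0039 0 0 0.119 80;-0.002 0.0079 -0.0039 0 0 0.119 80;-0.002 0.0079 -0.0039 0 0 0.119 80;-0.002 0.0079 -0.0039 0 0 0.119 80;-0.002 0.0079 -0.0039 0 0 0.119 80;-0.002 0.0079 -0.0039 0 0 0.119 80;-0.002 0.0079 -0.0039 0 0 0.119 80;-0.002 0.0079 -0.0039 0 0 0.119 80;-0.002 0.0079 -0.0039 0 0 0.119 80;0 0 0 0 0 0 80;0 0 0 0 0 0 80")

```text
time_s: 17.58
tcp_pos: [0.5621, 0.1505, 0.109]
orientation: [0.001, 1.0, -0.011, -0.001]
force: [-0.2, -0.0, -0.2]
opening: 0.0584
```

```bash
python3 - <<'E'
from h import *
np.set_printoptions(precision=4,suppress=True)
d=ld('w7'); n=np.array([.3501,.9367]); e=np.array([.9367,-.3501]); p0=np.array([.5567,-.0585]); M=np.array([.566,-.062])
A=pl(d,277.3,201.3,.083,True)[:2];B=pl(d,356,203,.083,True)[:2]
print('out',(A-p0)@n,(B-p0)@n,'along',(A-M)@e,(B-M)@e)
shot('wrist','w8'); s=get_state(); q=s['orientation']; print(s['tcp_pos'],'yaw',np.degrees(2*np.arctan2(q[2],q[1])))
E
```

```text
out 0.06302074909132495 0.06370074433026215 along 0.01881208296389934 -0.026001845950886854
[0.5625 0.1505 0.1096] yaw -1.3099696751955217
```

View pics/w8.png

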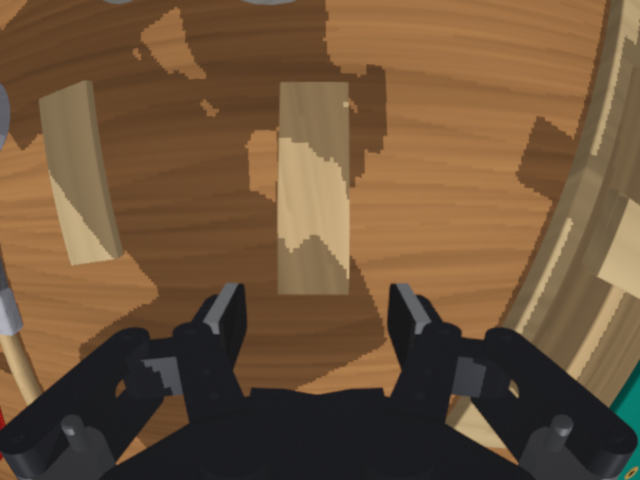

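The second packer is home too (63 mm). In the wrist view the wedge has its thick-end corners at (277,294) and (349,294), and its thin end at (280,82) and (350,82).

```bash
python3 - <<'E'
from h import *
np.set_printoptions(precision=4,suppress=True)
d=ld('w8'); s=get_state()
P=np.array([pl(d,u,v,z,True)[:2] for u,v,z in [(277,294,.034),(349,294,.034),(350,82,.004),(280,82,.004)]]);v=(P[2]+P[3]-P[0]-P[1])/2;L=np.linalg.norm(v)
g=(P[0]+P[1])/2+v/L*.02
print(P,L,np.degrees(np.arctan2(v[1],v[0])),'grip',g,'move',g-s['tcp_pos'][:2])
d=ld('w7');A=pl(d,277.3,201.3,.083,True)[:2];B=pl(d,356,203,.083,True)[:2];print('stack end mid',(A+B)/2)
E
```

```text
[[0.5425 0.1747]
 [0.5416 0.1339]
 [0.6617 0.1299]
 [0.6627 0.1712]] 0.12017821883274278 -1.813936283541914 grip [0.5621 0.1537] move [-0.0005  0.0032]
stack end mid [ 0.5848 -0.0014]
```

>>> move_arm(deltas="-0.0005 0.003 -0.02 0 0 -0.009 80;0 0 -0.02 0 0 0 80;0 0 -0.02 0 0 0 80;0 0 -0.0185 0 0 0 80;0 0 0 0 0 0 80;0 0 0 0 0 0 80;0 0 0 0 0 0 160;0 0 0 0 0 0 160;0 0 0 0 0 0 160;0 0 0 0 0 0 160;0 0 0 0 0 0 160;0 0 0 0 0 0 160;0 0 0 0 0 0 160", grip_force=60)

```text
time_s: 18.72
tcp_pos: [0.5637, 0.1548, 0.0337]
orientation: [-0.0, 1.0, -0.014, 0.002]
force: [-0.3, 0.0, 6.3]
opening: 0.0387
```

>>> move_arm(deltas="0 0 0.03 0 0 0 160;0 0 0.03 0 0 0 160;0 0 0.03 0 0 0 160;0.0026 -0.0064 0.0005 0 0 -0.1186 160;0.0026 -0.0064 0.0005 0 0 -0.1186 160;0.0026 -0.0064 0.0005 0 0 -0.1186 160;0.0026 -0.0064 0.0005 0 0 -0.1186 160;0.0026 -0.0064 0.0005 0 0 -0.1186 160;0.0026 -0.0064 0.0005 0 0 -0.1186 160;0.0026 -0.0064 0.0005 0 0 -0.1186 160;0.0026 -0.0064 0.0005 0 0 -0.1186 160;0.0026 -0.0064 0.0005 0 0 -0.1186 160;0.0026 -0.0064 0.0005 0 0 -0.1186 160;0.0026 -0.0064 0.0005 0 0 -0.1186 160;0.0026 -0.0064 0.0005 0 0 -0.1186 160;0.0026 -0.0064 0.0005 0 0 -0.1186 160;0.0026 -0.0064 0.0005 0 0 -0.1186 160;0.0026 -0.0064 0.0005 0 0 -0.1186 160;0.0026 -0.0064 0.0005 0 0 -0.1186 160;0 0 0 0 0 0 160")

```text
time_s: 20.38
tcp_pos: [0.6043, 0.0512, 0.13]
orientation: [0.0, -0.569, 0.822, -0.0]
force: [0.2, 0.7, -0.7]
opening: 0.0387
```

```bash
python3 - <<'E'
from h import *
np.set_printoptions(precision=4,suppress=True)
shot('wrist','w9'); s=get_state(); q=s['orientation']; print(s['tcp_pos'],'yaw',np.degrees(2*np.arctan2(q[2],q[1])),s['force'],s['opening'])
n=np.array([.347,.938]); e=np.array([.938,-.347]); d=s['tcp_pos'][:2]-np.array([.5848,-.0014]); print('out',d@n+.063,'along',d@e)
cv2.imwrite('pics/c9.png',ld('w9')['c'][:,:,::-1])
E
```

```text
[0.6041 0.0517 0.1299] yaw 249.744310882372 [-0.2162 -0.117  -0.9841] 0.03880244963666725
out 0.11949429690107555 along -0.00030715113915661155
```

View pics/c9.png

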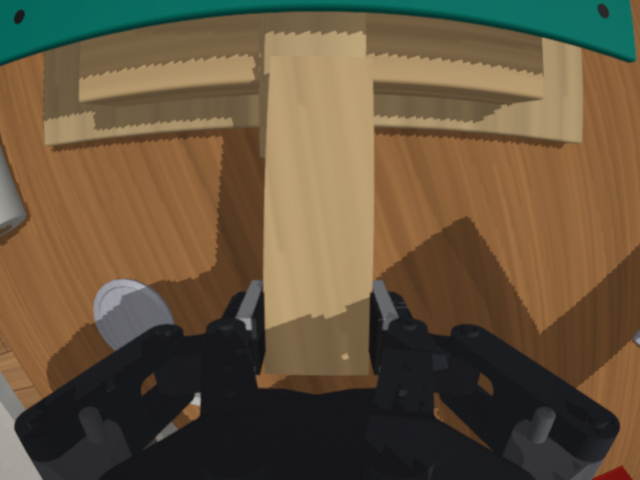

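The wedge is aligned over the stack, its tip at row 56 and u 268–373; the stack shows at u 265–366. A quick numeric check of heading and offset follows.

```bash
python3 - <<'E'
from h import *
np.set_printoptions(precision=4,suppress=True)
d=ld('w9'); zb=.1299-.0337
T=[pl(d,u,56,zb+.004,True)[:2] for u in(268,373)]; H=[pl(d,u,v,zb+.034,True)[:2] for u,v in((263,374),(369,374))]
t=sum(T)/2;h=sum(H)/2; print('tip',t,'heel',h,np.linalg.norm(t-h),'heading',np.degrees(np.arctan2(*(t-h)[::-1])))
n=np.array([.347,.938]); e=np.array([.938,-.347]); S=np.array([.5848,-.0014]); M=np.array([.566,-.062])
st=[pl(d,u,45,.083,True)[:2] for u in (265,366)]; st=sum(st)/2
print('along tip,heel,stack',(t-S)@e,(h-S)@e,(st-S)@e,'out tip',(t-S)@n+.063)
h2=cv2.cvtColor(d['c'],cv2.COLOR_RGB2HSV); g=cv2.inRange(h2,(70,100,30),(95,255,255))
P=np.array([pl(d,u,np.nonzero(g[:100,u])[0].max()+.5,.095,True)[:2] for u in range(10,630,10)])
vx,vy,x0,y0=cv2.fitLine(P.astype(np.float32),cv2.DIST_HUBER,0,.01,.01)[:,0];print('edge',np.degrees(np.arctan2(vy,vx)))
E
```

```text
tip [ 0.5674 -0.0403] heel [0.6115 0.0719] 0.12058259589392446 heading -111.48944418272562
along tip,heel,stack -0.002855129914400838 -0.0003543629388071369 -0.0008671047801620524 out tip 0.020446832500984766
edge -20.49336
```

>>> move_arm(deltas="0.0005 0 -0.005 0 0 0.016 160;0 0 -0.005 0 0 0 160;0 0 -0.001 0 0 0 160;0 0 0 0 0 0 160;0 0 0 0 0 0 160")

```text
time_s: 20.85
tcp_pos: [0.6044, 0.0522, 0.1186]
orientation: [-0.0, -0.578, 0.816, 0.0]
force: [1.1, 0.4, -0.6]
opening: 0.039
```

>>> move_arm(deltas="0 0 -0.0015 0 0 0 160;0 0 0 0 0 0 160;0 0 0 0 0 0 160")

```text
time_s: 21.1
tcp_pos: [0.6047, 0.0521, 0.1174]
orientation: [0.0, -0.578, 0.816, -0.0]
force: [0.0, 0.9, -0.3]
opening: 0.0386
```

>>> move_arm(deltas="0 0 -0.001 0 0 0 160;0 0 0 0 0 0 160;0 0 0 0 0 0 160")

```text
time_s: 21.35
tcp_pos: [0.6048, 0.0521, 0.1167]
orientation: [0.0, -0.578, 0.816, -0.0]
force: [-0.4, -0.3, 2.8]
opening: 0.0386
```

>>> move_arm(deltas="0 0 0.0005 0 0 0 160;-0.0035 -0.0094 0 0 0 0 160;-0.0035 -0.0094 0 0 0 0 160;-0.0035 -0.0094 0 0 0 0 160;-0.0035 -0.0094 0 0 0 0 160;0 0 0 0 0 0 160;0 0 0 0 0 0 160;0 0 0 0 0 0 160")

```text
time_s: 22.02
tcp_pos: [0.5903, 0.0136, 0.1168]
orientation: [-0.001, -0.578, 0.816, -0.0]
force: [-0.6, -1.4, 2.6]
opening: 0.0389
```

>>> move_arm(deltas="-0.0014 -0.0038 0 0 0 0 160;0 0 0 0 0 0 160;0 0 0 0 0 0 160")

```text
time_s: 22.27
tcp_pos: [0.5896, 0.0108, 0.117]
orientation: [0.0, -0.578, 0.816, -0.0]
force: [1.0, -0.6, 3.1]
opening: 0.0384
```

>>> move_arm(deltas="-0.0007 -0.0019 0 0 0 0 160;0 0 0 0 0 0 160;0 0 0 0 0 0 160")

```text
time_s: 22.52
tcp_pos: [0.5889, 0.009, 0.117]
orientation: [0.001, -0.578, 0.816, -0.0]
force: [1.1, 1.8, 3.5]
opening: 0.0389
```

>>> move_arm(deltas="-0.0005 -0.0014 0 0 0 0 160;0 0 0 0 0 0 160;0 0 0 0 0 0 160")

```text
time_s: 22.77
tcp_pos: [0.5883, 0.0074, 0.117]
orientation: [0.0, -0.578, 0.816, -0.0]
force: [1.6, 3.3, 4.3]
opening: 0.039
```

>>> move_arm(deltas="-0.0005 -0.0014 0 0 0 0 160;0 0 0 0 0 0 160;0 0 0 0 0 0 160")

```text
time_s: 23.02
tcp_pos: [0.5877, 0.0059, 0.117]
orientation: [0.0, -0.578, 0.816, -0.0]
force: [0.3, 2.7, 4.5]
opening: 0.0385
```

>>> move_arm(deltas="-0.0005 -0.0014 0 0 0 0 160;0 0 0 0 0 0 160;0 0 0 0 0 0 160")

```text
time_s: 23.27
tcp_pos: [0.5871, 0.0045, 0.117]
orientation: [0.0, -0.578, 0.816, -0.0]
force: [1.3, 3.0, 4.8]
opening: 0.039
```

The push force has levelled off near 3 N. That could be friction only, or the nip with the lip starting to rise, so I compare side views for lip movement.

```bash
cat > lift.py <<'E'
from h import *
import sys
def lift(f):
    d0,d1=ld('side0'),ld(f); a,b=[cv2.cvtColor(d['c'],cv2.COLOR_RGB2GRAY) for d in (d0,d1)]
    # green/bench edge location per column (subpixel, red-channel step) along the free lip edge
    def edge(d,x):
        col=d['c'][:,x,0].astype(float); y0=int(260+(x-279)*.0925); w=col[y0-8:y0+9]; lo,hi=w[-3:].mean(),w[:3].mean()
        i=np.nonzero(w<(lo+hi)/2)[0][0]; return y0-8+i-((lo+hi)/2-w[i])/(w[i-1]-w[i]), hi-lo
    r=[]
    for x in range(285,448):
        (e0,c0),(e1,c1)=edge(d0,x),edge(d1,x)
        if c0>40 and c1>40: r.append((x,e1-e0))
    r=np.array(r); print(f,'n',len(r),'median shift px',np.median(r[:,1]),'quartiles',np.percentile(r[:,1],[25,75]),'x<330',np.median(r[r[:,0]<330,1]),'x>400',np.median(r[r[:,0]>400,1]))
    for n,(x0,y0,x1,y1) in dict(clamped=(300,345,400,400),left=(275,285,300,320),right=(425,295,455,330)).items():
        print(n,cv2.phaseCorrelate(a[y0:y1,x0:x1].astype(np.float32),b[y0:y1,x0:x1].astype(np.float32),cv2.createHanningWindow((x1-x0,y1-y0),cv2.CV_32F)))
    M=np.array([.566,-.062]); print('px per mm up',pr(d0,[*M,.104])[1]-pr(d0,[*M,.103])[1])
shot('side',sys.argv[1]); lift(sys.argv[1])
E
python3 lift.py s1
```

```text
s1 n 161 median shift px -0.02356545304581914 quartiles [-0.08214286  0.04650018] x<330 -0.027062404870605405 x>400 -0.03419799863985418
clamped ((-0.09060913978232321, -0.008369266909113549), 0.8847216602961222)
left ((0.4386802968211452, -0.032656363331550864), 0.9488521989186605)
right ((0.025424636955797553, 0.02610740239613918), 0.8768698453903199)
px per mm up -0.3793519037810711
```

View pics/s1.png

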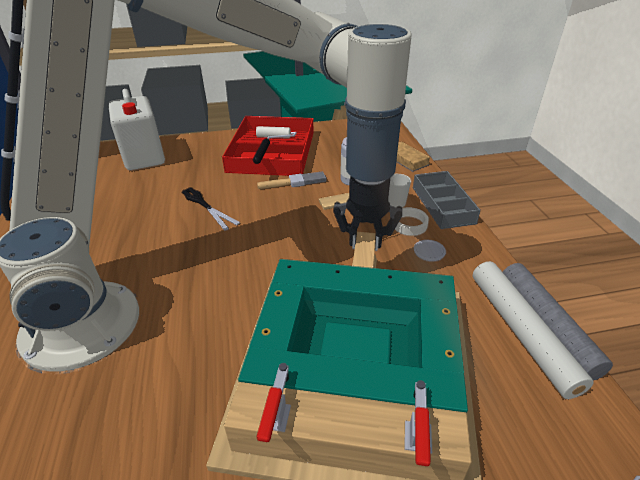

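The lip hasn't risen (0.02 px, about 0.06 mm) and the bystanders look untouched. So far it's only friction, so I keep pushing in small steps.

>>> move_arm(deltas="-0.0005 -0.0014 0 0 0 0 160;0 0 0 0 0 0 160;0 0 0 0 0 0 160")

```text
time_s: 23.57
tcp_pos: [0.5867, 0.0033, 0.117]
orientation: [0.0, -0.578, 0.816, -0.0]
force: [0.9, 3.0, 5.3]
opening: 0.039
```

>>> move_arm(deltas="-0.0004 -0.0009 0 0 0 0 160;0 0 0 0 0 0 160;0 0 0 0 0 0 160")

```text
time_s: 23.82
tcp_pos: [0.5867, 0.003, 0.1171]
orientation: [0.001, -0.578, 0.816, 0.0]
force: [1.5, 5.9, 5.6]
opening: 0.0386
```

>>> move_arm(deltas="-0.0004 -0.0009 0 0 0 0 160;0 0 0 0 0 0 160;0 0 0 0 0 0 160")

```text
time_s: 24.07
tcp_pos: [0.5866, 0.0027, 0.1171]
orientation: [0.002, -0.578, 0.816, 0.0]
force: [2.3, 7.7, 5.5]
opening: 0.039
```

>>> move_arm(deltas="-0.0004 -0.0009 0 0 0 0 160;0 0 0 0 0 0 160;0 0 0 0 0 0 160")

```text
time_s: 24.32
tcp_pos: [0.5865, 0.0026, 0.1171]
orientation: [0.002, -0.578, 0.816, 0.001]
force: [3.6, 10.4, 4.4]
opening: 0.0386
```

The nip is clear: force climbs to 10 N with the wedge stalled. I stop here and check the lip again, letting a little time pass.

>>> move_arm(deltas="0 0 0 0 0 0 160;0 0 0 0 0 0 160;0 0 0 0 0 0 160;0 0 0 0 0 0 160;0 0 0 0 0 0 160;0 0 0 0 0 0 160")

```text
time_s: 24.82
tcp_pos: [0.5865, 0.0026, 0.1171]
orientation: [0.002, -0.578, 0.816, 0.001]
force: [2.5, 9.9, 4.5]
opening: 0.0386
```

```bash
python3 lift.py s2; python3 - <<'E'
from h import *
np.set_printoptions(precision=4,suppress=True)
shot('wrist','w10'); s=get_state(); print(s['tcp_pos'],s['force'],s['time_s'])
a,b=ld('scene0'),None
shot('scene','sc2')
cv2.imwrite('pics/w10c.png',ld('w10')['c'][:,:,::-1])
E
```

```text
s2 n 162 median shift px -0.021633583673235535 quartiles [-0.07698139  0.04679065] x<330 -0.021170787155483595 x>400 -0.019998690756750648
clamped ((-0.15388884057434637, 0.0697290819273313), 0.922938273747762)
left ((0.3612330920396989, 0.020759505789897048), 0.9580996762381659)
right ((-0.0747625354612218, 0.05822342023382632), 0.9156893482914678)
px per mm up -0.3793519037810711
[0.5865 0.0026 0.1171] [4.0072 9.2666 4.6284] 24.9167
```

View pics/w10c.png

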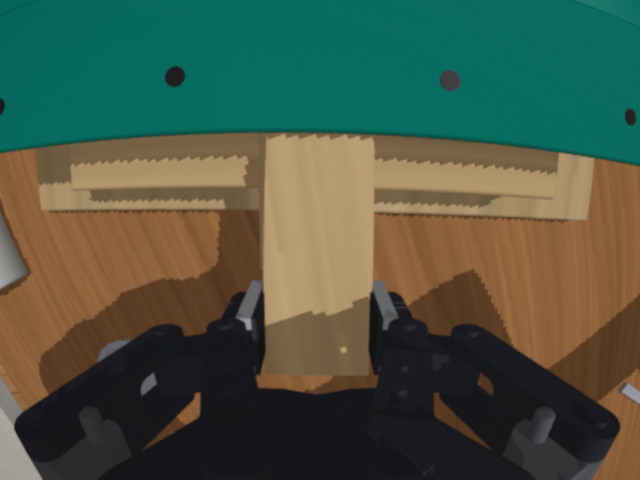

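The wedge is square on the stack (u 262–375, entering the lip at row 135). The lip hasn't lifted and the push is steady at about 10 N. Handing in.

```bash
python3 -c "
from plant import *
print(sign_off()); s=get_state(); print(s['time_s'],s['tcp_pos'],s['force'],s['opening'])"
```

```text
the job is handed in; nothing more can be done
None
the job is handed in; nothing more can be done
```

The job is handed in. Two packers lie flat on the bearer, home against the mould's wall. The wedge is pushed in thin end first on top of them and is still held tight in the gripper.

- **Gap:** touching the bearer with the first packer gave a gap of about 30–31 mm. One packer would have left about 22 mm, too much for the wedge, so I added a second.
- **Packers:** both felt the wall, at about 8 N and 5 N. Each sticks out about 63 mm from the lip, against 62 mm expected.
- **Wedge:** friction held at about 3 N, then the push rose to about 10 N with the wedge stalled. Its tip is then about 31 mm in, against 32 mm predicted. The force stayed near 10 N and the position did not change over the last 0.6 s before hand-in, about 25 s in all.
- **Lip:** side views before and after show a shift of about 0.02 px, or 0.06 mm, so no visible lift. That check cannot see movements much smaller than about 0.1 mm.
- **Squareness:** the edge angle differed by about 0.5° between cameras, so the wedge is square to within roughly 1°. The wedge and stack centre lines agree to within a few millimetres.
- **Bystanders:** I did not touch the other things on the bench on purpose, and those visible in the late side and wrist views looked unmoved. I saved a last scene image but did not look at it.
- **Pictures:** I viewed 13 pictures, three over the budget of 10.

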